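Function check of the stop button on a saw test bench

ROBOT

A 6-joint arm with a two-finger parallel gripper is mounted at the origin on the work surface. World frame = base frame: x ahead of the robot, y to its left, z up, the work surface at z = 0. Lengths are in mm, angles in rad, forces in N, time in s.
With the tool pointing down it reaches from about 275 to 750 mm from the base axis. Payload 10.2 kg.
Tool frame: the origin (TCP) lies at the very end of the fingers, on their centre line; the grasp point (between the pads) lies ctrl.grip_depth behind it (ctrl.grip_depth is the distance from the TCP to the grasp point, in mm); z points along the fingers, y is the direction in which the jaws open and shut (so a half turn about z gives the same grasp; the last joint's range is limited). The gripper opens to 85 mm and grips with 20 to 120 N. Pads are 22 mm wide; open, the fingers measure 114 mm over their backs; the gripper's body (76 mm by 85 mm) begins 54 mm behind the grasp point. The pads swing forward as they close: fully open they stand 13 mm farther back than shut.
Start: joints at [-1.431, 0.313, 1.498, -0, 1.331, -0.223], TCP at [186.307, -490.837, 231.294] pointing down, gripper open.
Joint ranges: [-2.94, 2.94], [-0.97, 2.17], [0.19, 2.56], [-1.23, 4.37], [0.02, 3.11], [-2.88, 2.88]. Speed limits (rad/s): [2.39, 2.39, 3.01, 3.14, 3.14, 3.14].

INTERFACE

Orientations are given as a unit quaternion [w, x, y, z].
In Python, from rig import telemetry, eyes, ctrl, nets gives the robot as it stands. The module is installed in compiled form; this text tells all that it offers.
- The arm moves only by the tool drive_tool, never from a script. Its argument "series" is text: rows parted by semicolons, each of 7 numbers parted by spaces: the shift along the tool's x, y, z normalised to -1 to 1, where 1 is 0.12 m, then the turn, a rotation vector about the tool's x, y, z normalised to -1 to 1, where 1 is 0.5 rad, then the opening, from 0 (shut) to 1 (fully open). In form: tx ty tz wx wy wz hand; .... A call has 1 to 20 rows; each row is the pose to reach, as a shift and turn from the pose measured when the call began, along the tool's axes at that moment; what a row does not reach only later rows make up. A row lasts 1/10 s, in which the tool goes at most 50 mm and 8.59 degrees, less where a joint would pass 70% of its speed; a pose out of reach is approached as far as the arm can. A call with a number of a shift or a turn outside -1 to 1 is refused whole. A call with a gripper value outside its range is refused whole. The fingers move at their own pace and stop on an object; "newtons" is the grip in N (left out, the last holds). Time passes only in rows, so rows that repeat a pose let the fingers close. It gives the time, the measured TCP pose, the force and the opening at its end, in the units of the state.
- telemetry.sense(): the state, without advancing time (a new reading comes with each control period).
- eyes.capture(name): name is "side" or "top"; returns a dict with "frame" (480x640x3 uint8, red, green, blue), "fx", "fy", "cx", "cy" (pixels), "view" (4x4, takes a point from world to camera coordinates). Camera axes: x right, y up, looking along -z (the intrinsics and any distortion apply to the point x, -y, -z); pixel columns grow to the right and rows downward; lengths in mm; the calibration is good to about 2 mm. A picture is of the moment at which its call begins. There is no depth.
- ctrl.finish_job(): hands the job in, once; it reports no verdict.
Trained networks look in a picture, given as the dict that the camera call returned (one of the last four; its "shot" number tells which), for a name from the list of things; names that differ only in an ending like _2 or _b are one class to them, and where a whole thing is asked for, a point or a joint stands for the part that bears it (a point fixed in the world has none). Each returns a list of dicts, best first, with "confidence" (0 to 1); they miss things now and then, are a little off and sometimes report something else, mostly with a low value. They report only what shows in the picture. A call takes as long as a camera call.
- nets.spot_in(name, picture): "rect" ([left, top, right, bottom] in pixels, round what is visible of it).
The state is a dict: "time_s": time; "joints": joint angles; "dq": joint speeds; "tau": joint torques, N m; "eef_pos": TCP position; "ee_rot": TCP orientation; "force": force on the tool from outside, world axes, zero at the start; "wrist_torque": the same for the moment, N m; "grip_width": opening from 0.0 (shut) to 1.0 (fully open).
Only numpy, scipy, OpenCV 4.12 (cv2) and the standard library are available. Lean on these libraries where they do the work, as an engineer would, in place of code of your own. Each camera call takes 0.05 s, during which the arm holds its last target. There are 200 camera calls.

TASK

Check the stop button of the test stand: with the fingertips press the big mushroom button all the way in so that it latches, take the hand off so that it stays down by itself, then push its lugs round clockwise until the latch lets go and the button springs back out. With the button out and the hand off it, push the reset button fully in and let it come back. Do not press reset while the mushroom button is down, and leave the loose things where they are.

Things in the scene. Friction and masses are not known exactly. Their poses are not given: they have to be found in the camera images.
- station: the control box, fixed to the table: grey, 150 mm (its x) by 260 mm (its y), flat lid 70 mm above the table. Origin on the table under its centre; its x axis points away from the robot at yaw 0. The mushroom button stands on the lid at the box's own (x, y) = (0, +65) mm, the reset button at (0, -95) mm.
- stop_cap (a point): centre of the top of the mushroom button's middle boss (a dome 44 mm wide at its foot, 12 mm at its flat top), 116 mm above the table when out; sinks and turns with the button. Round head 90 mm across, 12 mm thick, its flat upper face 20 mm below this point, with two raised lugs opposite each other. Site axes: z up, +x along lug 1, -x along lug 2.
- stop_lug1 (a point): middle of lug 1's upright pushing face: 30 mm from the button's axis, 9 mm above the head's flat face. Lug: from 18 to 42 mm out from the axis, 18 mm high. Axes as stop_cap: the face lies in the plane y = 0 and faces +y; behind it (-y) the lug slopes down as a ramp to about y = -33 mm. A fingertip on the +y side pushing toward -y turns the head clockwise.
- stop_lug2 (a point): the same point of lug 2: lug 1 turned half round the button's axis, so with the same point axes its face looks toward -y, its ramp lies on the +y side, and a fingertip pushes it toward +y (also clockwise seen from above)
- stop_press (a joint): how far the mushroom button is pushed in, m: 0 out, 0.012 bottom stop. A spring pushes it out with 3 N at the start and 7 N at the bottom; a push of 10 to 15 N takes it to the stop. Pressed beyond 0.0105 (best to the stop) it latches, and when let go it comes up only to about 0.007 and stays there. Turning then frees it and it springs out to 0.
- stop_twist (a joint): turn of the mushroom head, rad: 0 at rest, grows clockwise seen from above, end stop at 1.13. A light spring (up to 0.08 N m) turns it back. The latch lets go between 0.7 and 0.95, and the head jumps up by 7 mm, so leave that much room under a fingertip or lift it away then.
- reset_top (a point): centre of the top of the reset button: plain round push button of 28 mm diameter in a round collar 44 mm across; 18 mm above the lid, 88 mm above the table when out; moves straight down
- reset (a joint): how far the reset button is pushed in, m: 0 out, 0.006 bottom stop; needs 5 N to go fully down, springs back by itself
- carburettor: loose bystander: small aluminium carburettor, about 55 x 50 x 50 mm tall, standing on the table on the robot's side of the control box; origin under its centre
- spark_plug: loose bystander: white spark plug, 21 mm wide and 52 mm tall, standing upright on the table on the robot's side of the control box; origin under its centre
- socket: loose bystander: steel tube socket, 22 mm wide, 28 mm tall, standing on the lid of the control box between the mushroom button and the reset button, toward the box's far edge; origin under its centre
- screwdriver: loose bystander: screwdriver 190 mm long, lying beyond the control box; origin on the table under its middle
- wrench: loose bystander: wrench 170 mm long, lying on the table left of the control box; origin under its middle
- oil_can: loose bystander: small can, 52 mm wide and 100 mm tall, standing beyond the control box; origin under its centre
- tester: loose bystander: flat black hand tester 120 x 80 x 28 mm, lying on the table right of the control box; origin under its centre

How it is judged:
By the outcome, as a careful person would: the job done as asked, in the order asked, and still so for the second after the job is handed in, with the robot touching nothing.
It also fails if it takes over 48 s, if anything falls off the work surface, if the arm or the gripper's body presses on something with over 40 N, if the wrist force passes 120 N, or if a joint passes its speed limit or range.

## Working session

There is one attempt and no reset: what is moved stays moved. The work goes in short steps, Python scripts to look and compute and a tool call to move; the robot and the scene stay as the last step left them, time stands still between calls to the robot, and variables do not carry over. Pictures are saved under pics/ and viewed, about 8 in all and at most 12, crops included, and the job is handed in when it is done.

Besides the shell and the picture viewer there is one more tool, called after "Emit:" in YAML: its name, and indented under it one key for each argument. drive_tool: Moves the arm, as the interface text tells. Scaled input: -1 to 1 covers 0.12 m each way for a shift and 0.5 rad each way for a turn. Its arguments: {"type":"object","properties":{"series":{"type":"string"},"newtons":{"type":"number"}},"required":["series"]}

```bash
mkdir -p pics
cat > h.py <<'E'
import numpy as np, cv2
from rig import telemetry, eyes, ctrl, nets
def shot(cam,fn=None):
    p=eyes.capture(cam)
    if fn: cv2.imwrite('pics/'+fn,cv2.cvtColor(p['frame'],cv2.COLOR_RGB2BGR))
    return p
def ray(p,u,v):
    V=np.array(p['view']);R=V[:3,:3];t=V[:3,3]
    d=R.T@np.array([(u-p['cx'])/p['fx'],-(v-p['cy'])/p['fy'],-1.]);return -R.T@t,d
def at_z(p,u,v,z):
    o,d=ray(p,u,v);return o+d*(z-o[2])/d[2]
def proj(p,X):
    V=np.array(p['view']);c=V[:3,:3]@np.array(X,float)+V[:3,3]
    return p['cx']+p['fx']*c[0]/-c[2], p['cy']-p['fy']*c[1]/-c[2]
E
python3 - <<'E'
from h import *
for c in ('top','side'):
    p=shot(c,c+'0.png'); print(c,[k for k in p],p['fx'],p['cx'],p['cy'],np.round(p['view'],3).tolist())
    for n in ('station','stop_cap','reset_top','socket','stop_lug1','stop_lug2','carburettor','spark_plug','oil_can'):
        print(n,[(np.round(d['rect']).tolist(),round(d['confidence'],2)) for d in nets.spot_in(n,p)[:2]])
s=telemetry.sense();print(s['ee_rot'],s['eef_pos'],ctrl.grip_depth,s['time_s'],s['force'])
E
```

```text
top ['frame', 'fx', 'fy', 'cx', 'cy', 'view', 'shot'] 479.633376709908 321.97367803273073 237.00395958373682 [[-0.029, -1.0, 0.004, 19.877], [0.984, -0.027, 0.174, -588.96], [-0.173, 0.009, 0.985, -958.024], [0.0, 0.0, 0.0, 1.0]]
station [([221.0, 206.0, 360.0, 307.0], 0.95), ([292.0, 224.0, 305.0, 240.0], 0.46)]
stop_cap [([235.0, 240.0, 279.0, 284.0], 0.87)]
reset_top [([326.0, 239.0, 340.0, 252.0], 0.54), ([327.0, 313.0, 336.0, 320.0], 0.54)]
socket [([294.0, 221.0, 304.0, 236.0], 0.44)]
stop_lug1 [([236.0, 238.0, 281.0, 283.0], 0.69)]
stop_lug2 [([236.0, 238.0, 281.0, 283.0], 0.69)]
carburettor [([261.0, 311.0, 285.0, 342.0], 0.76)]
spark_plug []
oil_can [([301.0, 168.0, 329.0, 202.0], 0.76)]
side ['frame', 'fx', 'fy', 'cx', 'cy', 'view', 'shot'] 607.9084491551035 317.3785775865481 241.1832038665027 [[-0.952, -0.307, 0.011, 528.853], [0.164, -0.478, 0.863, -166.27], [-0.26, 0.823, 0.505, -993.114], [0.0, 0.0, 0.0, 1.0]]
station [([276.0, 267.0, 331.0, 297.0], 0.75), ([248.0, 230.0, 360.0, 352.0], 0.63)]
stop_cap [([274.0, 267.0, 333.0, 302.0], 0.95)]
reset_top []
socket [([283.0, 243.0, 295.0, 260.0], 0.5)]
stop_lug1 [([277.0, 266.0, 331.0, 296.0], 0.72)]
stop_lug2 [([277.0, 266.0, 331.0, 296.0], 0.72)]
carburettor [([365.0, 303.0, 401.0, 342.0], 0.57), ([231.0, 351.0, 346.0, 391.0], 0.39)]
spark_plug [([388.0, 266.0, 394.0, 296.0], 0.5)]
oil_can [([227.0, 220.0, 257.0, 282.0], 0.88)]
[-2.26103469e-05  9.83590794e-01  1.80413826e-01 -2.13649297e-05] [ 186.29675198 -490.83545739  231.27944781] 18.700000000000003 1.0 [-0.31435653  0.44510981 -1.23931   ]
```

View pics/top0.png

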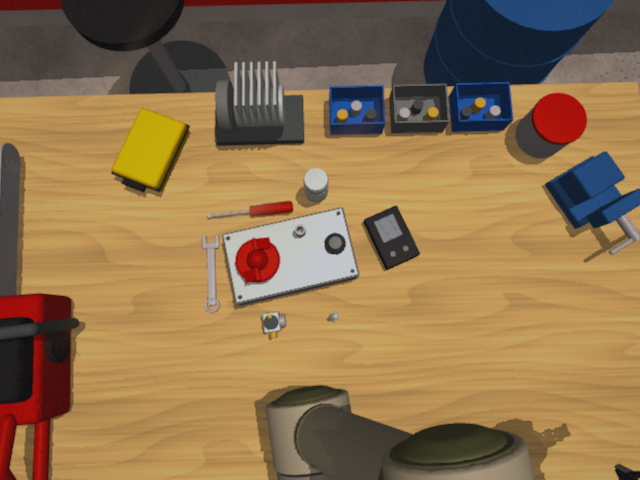

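View pics/side0.png

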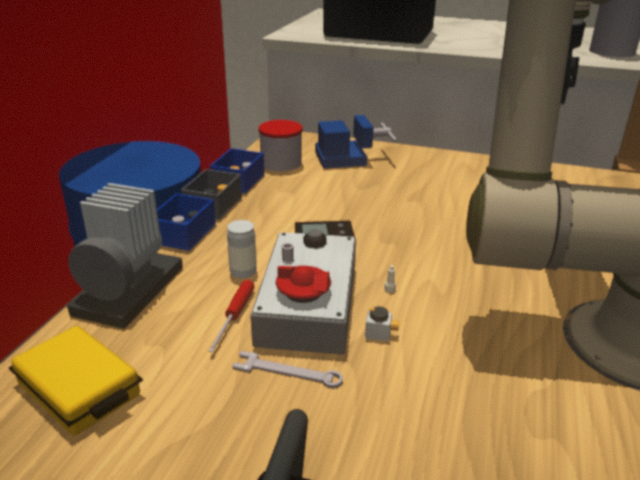

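The top view shows the box lid with corners near (223,234), (343,209), (357,276) and (235,305). The mushroom is at about (257,260) and reset at (335,243). I'll enlarge both views.

Run:
```python
from h import *
a=cv2.imread('pics/top0.png');b=cv2.imread('pics/side0.png')
A=cv2.resize(a[200:310,215:365],None,fx=5.2,fy=5.2,interpolation=cv2.INTER_CUBIC)
cv2.imwrite('pics/topc.png',A)
B=cv2.resize(b[255:310,265:345],None,fx=7,fy=7,interpolation=cv2.INTER_CUBIC)
C=cv2.resize(a[230:290,228:288],None,fx=7,fy=7,interpolation=cv2.INTER_CUBIC)
D=np.zeros((420,1000,3),np.uint8);D[:385,:560]=B;D[:420,570:990]=C
cv2.imwrite('pics/zoom.png',cv2.resize(D,None,fx=.8,fy=.8))
```

```text
(no output)
```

View pics/topc.png

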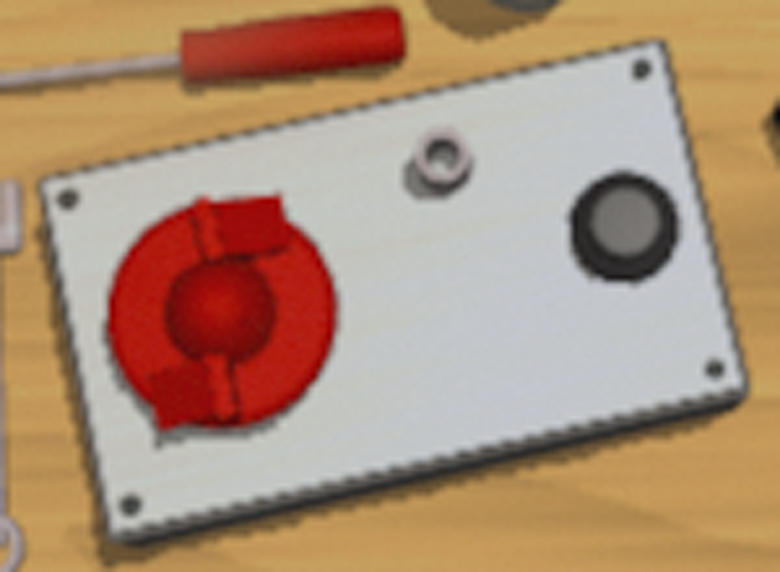

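View pics/zoom.png

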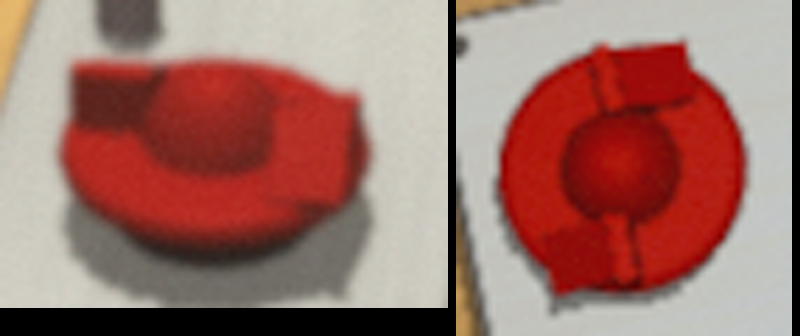

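Run:
```python
from h import *
p=shot('top')
f=lambda x,y,z: at_z(p,215+x/5.2-.4,200+y/5.2-.4,z)[:2]
S=[f(*q,70) for q in((68,199),(641,69),(714,369),(131,505))]
c=np.mean(S,0); ax=(S[0]+S[3]-S[1]-S[2]); yaw=np.arctan2(ax[1],ax[0])-np.pi/2
print('centre',c,'yaw',yaw)
C=[f(*q,70) for q in((40,183),(665,42),(748,388),(110,535))];print('corner centre',np.mean(C,0),np.linalg.norm(C[0]-C[1]),np.linalg.norm(C[1]-C[2]), )
R=np.array([[np.cos(yaw),-np.sin(yaw)],[np.sin(yaw),np.cos(yaw)]])
b=c+R@[0,65];print('button',b,'reset',c+R@[0,-95],'seen reset',f(626,222,88),'seen head', f(222,313,96),'boss',f(219,308,114))
for n,q in dict(l1o=(200,200),l1i=(212,262),l2i=(223,352),l2o=(237,418)).items():
    w=f(*q,114)-b; print(n,w,np.hypot(*w),np.arctan2(w[1],w[0]))
print('socket',f(440,160,98)); 
for n,u,v,z in(('carb',272,322,50),('plug',334,317,52),('oil',316,178,100)):print(n,at_z(p,u,v,z)[:2])
q=shot('side')
from itertools import product
print('reproj side: boss',proj(q,[*b,116]),'reset',proj(q,[*(c+R@[0,-95]),88]))
```

```text
centre [552.2107945   70.97361837] yaw 0.20069404637100208
corner centre [551.81904804  70.02594351] 255.32351153159306 142.70787729610618
button [539.25307735 134.66896802] reset [571.14899648 -22.11958496] seen reset [571.25802048 -22.43520973] seen head [538.94765388 133.80403167] boss [538.50883395 132.62415192]
l1o [40.69075338  4.93968064] 40.9894846940896 0.12080454039306662
l1i [16.81587982  0.50536621] 16.82347196649571 0.0300438722153666
l2i [-17.40724294  -3.45922332] 17.747628929074043 -2.945425070498591
l2o [-42.29529877  -8.54726229] 43.15029537137015 -2.9421927098834635
socket [595.90907012  49.0236843 ]
carb [416.13214573 110.3262133 ]
plug [422.56369586 -16.58125217]
oil [703.63135256  12.39554464]
reproj side: boss (np.float64(302.0157505264207), np.float64(267.57953901024007)) reset (np.float64(313.63353712635643), np.float64(233.47424307179034))
```

```bash
cat >> h.py <<'E'
from scipy.spatial.transform import Rotation as Ro
B=np.array([539.,134.]); LUG=0.19; RESET=np.array([571.2,-22.3])
def to(x,y,z,yaw):
    "normalised shift/turn from here to TCP x,y,z with tool down, tool x at yaw"
    s=telemetry.sense();q=np.array(s['ee_rot']);R=Ro.from_quat(q[[1,2,3,0]])
    T=Ro.from_euler('z',yaw)*Ro.from_euler('x',np.pi)
    d=R.inv().apply(np.array([x,y,z])-s['eef_pos'])/120; w=(R.inv()*T).as_rotvec()/.5
    print('d',np.round(d,3),'w',np.round(w,3),'F',np.round(s['force'],1),'t',round(s['time_s'],2),'pos',np.round(s['eef_pos'],1),'yaw',np.round(np.arctan2(*R.apply([1,0,0])[[1,0]]),3),'grip',round(s['grip_width'],2))
E
python3 -c "
from h import *
to(*B,160,2.8)"
```

```text
d [ 4.596 -3.825  0.594] w [-0.    -0.    -4.874] F [ 1.  -0.2 -0.1] t 1.1 pos [ 186.3 -490.8  231.3] yaw 0.363 grip 1.0
```

Emit:
drive_tool:
  series: "0.98 -0.8 0 0 0 -0.98 0;0.98 -0.8 0 0 0 -0.98 0;0.98 -0.8 0 0 0 -0.98 0;0.98 -0.8 0 0 0 -0.98 0;0.98 -0.8 0 0 0 -0.98 0"

```text
time_s: 1.6
eef_pos: [262.8, -358.7, 231.7]
ee_rot: [0.0, 0.91, 0.415, -0.0]
force: [-0.0, -0.2, 0.4]
grip_width: 0.144
```

Emit:
drive_tool:
  series: "0.98 -0.2 0 0 0 -0.98 0;0.98 -0.2 0 0 0 -0.98 0;0.98 -0.2 0 0 0 -0.98 0;0.98 -0.2 0 0 0 -0.98 0"

```text
time_s: 2.0
eef_pos: [322.6, -253.0, 231.8]
ee_rot: [0.001, 0.781, 0.625, -0.0]
force: [-1.3, -0.6, 0.3]
grip_width: 0.002
```

Emit:
drive_tool:
  series: "0.98 0.28 0 0 0 -0.98 0;0.98 0.28 0 0 0 -0.98 0;0.98 0.28 0 0 0 -0.98 0;0.98 0.28 0 0 0 -0.98 0"

```text
time_s: 2.4
eef_pos: [382.1, -144.2, 231.7]
ee_rot: [0.001, 0.603, 0.797, 0.0]
force: [-0.9, -0.1, 0.2]
grip_width: 0.002
```

Emit:
drive_tool:
  series: "0.9 0.9 0 0 0 -0.98 0;0.9 0.9 0 0 0 -0.98 0;0.9 0.9 0 0 0 -0.98 0;0.9 0.9 0 0 0 -0.98 0;0.9 0.9 0 0 0 -0.98 0"

```text
time_s: 2.9
eef_pos: [457.3, -10.6, 231.4]
ee_rot: [0.0, 0.392, 0.92, -0.0]
force: [-0.5, 0.1, -0.8]
grip_width: 0.003
```

```bash
python3 -c "
from h import *
to(*B,160,2.8)"
```

```text
d [0.397 1.326 0.595] w [-0.001  0.002 -0.927] F [-0.5  0.1 -0.8] t 2.9 pos [457.3 -10.6 231.4] yaw 2.336 grip 0.0
```

Emit:
drive_tool:
  series: "0.3 0.98 0.3 0 0 -0.92 0;0.3 0.98 0.3 0 0 -0.92 0;0.3 0.98 0.3 0 0 -0.92 0;0.3 0.98 0.3 0 0 -0.92 0;0.3 0.98 0.3 0 0 -0.92 0"

```text
time_s: 3.4
eef_pos: [517.2, 95.5, 195.1]
ee_rot: [-0.0, 0.174, 0.985, -0.001]
force: [-0.9, 0.8, 0.1]
grip_width: 0.004
```

```bash
python3 -c "
from h import *
to(*B,135,2.8)"
```

```text
d [-0.061  0.364  0.5  ] w [-0.002  0.    -0.015] F [-0.9  0.8  0.1] t 3.4 pos [517.2  95.5 195.1] yaw 2.792 grip 0.0
```

Emit:
drive_tool:
  series: "-0.061 0.364 0.5 0 0 -0.01 0;-0.061 0.364 0.5 0 0 -0.01 0;-0.061 0.364 0.5 0 0 -0.01 0;-0.061 0.364 0.5 0 0 -0.01 0"

```text
time_s: 3.8
eef_pos: [539.3, 132.4, 136.0]
ee_rot: [0.0, 0.173, 0.985, -0.001]
force: [0.2, -0.8, -0.7]
grip_width: 0.006
```

Run:
```python
from h import *
to(*B,116,2.8)
a=shot('top','a.png')['frame'];b=shot('side','b.png')['frame']
D=np.zeros((400,800,3),np.uint8)
D[:,:400]=cv2.resize(a[210:310,210:310],(400,400),interpolation=2);D[:,400:]=cv2.resize(b[220:320,255:355],(400,400),interpolation=2)
cv2.imwrite('pics/c1.png',D[:,:,::-1])
```

```text
d [0.007 0.012 0.167] w [-0.002  0.002 -0.011] F [ 0.2 -0.8 -0.7] t 3.8 pos [539.3 132.4 136. ] yaw 2.794 grip 0.01
```

View pics/c1.png

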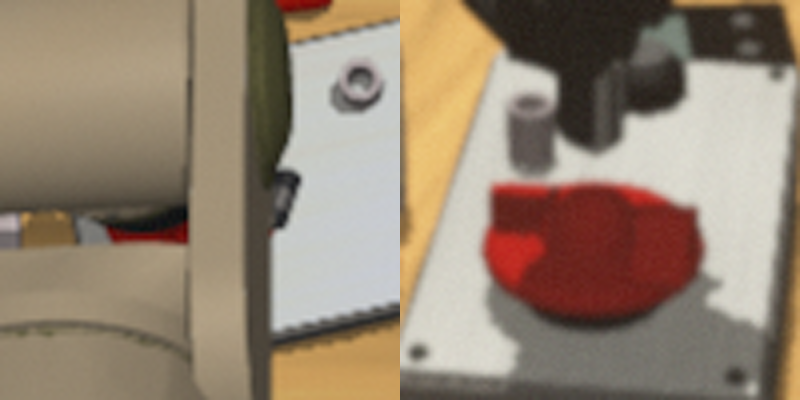

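The fingertips hang straight above the boss in the side view: tip at (595,148), boss top at (592,190) in the crop. Now I'll press.

Emit:
drive_tool:
  series: "0.007 0.012 0.13 0 0 0 0;0.007 0.012 0.17 0 0 0 0;0.007 0.012 0.2 0 0 0 0;0.007 0.012 0.23 0 0 0 0;0.007 0.012 0.25 0 0 0 0;0.007 0.012 0.27 0 0 0 0;0.007 0.012 0.275 0 0 0 0;0.007 0.012 0.275 0 0 0 0"

```text
time_s: 4.7
eef_pos: [539.5, 133.7, 104.9]
ee_rot: [0.002, 0.173, 0.985, -0.001]
force: [-3.3, -2.3, 5.9]
grip_width: -0.005
```

Emit:
drive_tool:
  series: "0 0 0.02 0 0 0 0;0 0 0.03 0 0 0 0;0 0 0.03 0 0 0 0;0 0 0.03 0 0 0 0"

```text
time_s: 5.1
eef_pos: [539.8, 133.6, 103.8]
ee_rot: [0.002, 0.173, 0.985, -0.001]
force: [-7.3, -1.3, 17.4]
grip_width: 0.002
```

17 N at z = 103.8 means the button is on its bottom stop. I'll lift and check the latch.

Emit:
drive_tool:
  series: "0 0 -0.1 0 0 0 0;0 0 -0.25 0 0 0 0;0 0 -0.4 0 0 0 0.6;0 0 -0.4 0 0 0 0.6;0 0 -0.4 0 0 0 0.6;0 0 -0.4 0 0 0 0.6"

```text
time_s: 5.7
eef_pos: [539.1, 133.6, 151.0]
ee_rot: [0.002, 0.173, 0.985, -0.001]
force: [-0.0, -0.4, 0.1]
grip_width: 0.601
```

Run:
```python
from h import *
to(*B,135,2.8)
a=shot('top','a.png')['frame'];p=shot('side','b2.png');b=p['frame']
o=cv2.imread('pics/b.png')[:,:,::-1]
D=np.zeros((400,800,3),np.uint8)
D[:,:400]=cv2.resize(o[220:320,255:355],(400,400),interpolation=2);D[:,400:]=cv2.resize(b[220:320,255:355],(400,400),interpolation=2)
cv2.imwrite('pics/c2.png',D[:,:,::-1])
print(proj(p,[*B,116]),proj(p,[*B,109]))
```

```text
d [0.003 0.003 0.133] w [-0.002  0.007 -0.011] F [-0.  -0.4  0.1] t 5.7 pos [539.1 133.6 151. ] yaw 2.794 grip 0.6
(np.float64(302.3048531910106), np.float64(267.3909919199087)) (np.float64(302.3103579010465), np.float64(271.0900127673488))
```

View pics/c2.png

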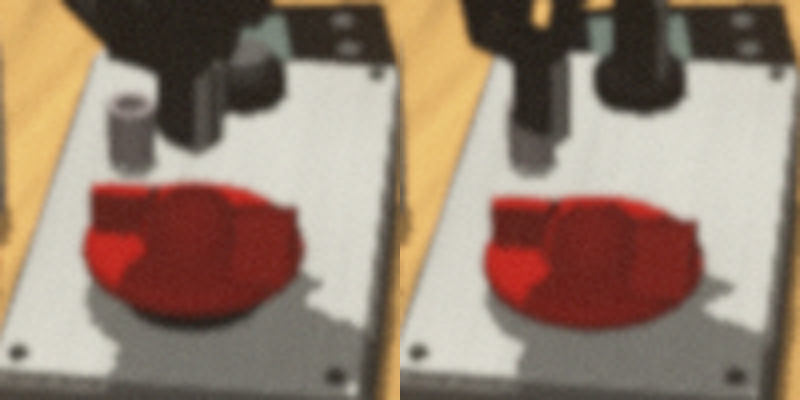

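The button stays down by itself: in the crop it sits about 13 px lower and the shaft gap is gone. Next I'll estimate the real tip height at this opening.

Run:
```python
from h import *
p=shot('side','b3.png')
a=2.794-np.pi/2; r=np.array([np.cos(a),np.sin(a)]); t=np.array([-r[1],r[0]])
for s in(1,-1):
  for z in(151,156,161):
    print(s,z,[np.round((np.array(proj(p,[*(np.array([539.1,133.6])+s*r*R+t*w),z]))-[255,220])*4).astype(int).tolist() for R,w in((25.5,-11),(25.5,11),(40,-11),(40,11))])
```

```text
1 151 [[125, 131], [169, 150], [101, 146], [145, 166]]
1 156 [[125, 120], [169, 138], [100, 135], [145, 154]]
1 161 [[125, 108], [169, 127], [100, 124], [145, 143]]
-1 151 [[208, 79], [252, 96], [231, 65], [274, 82]]
-1 156 [[208, 68], [252, 86], [231, 54], [274, 71]]
-1 161 [[208, 57], [252, 75], [231, 43], [274, 60]]
```

Emit:
drive_tool:
  series: "0.003 0.003 0.3 0 0 0 0.6;0.003 0.003 0.4 0 0 0 0.6;0.003 0.003 0.46 0 0 0 0.6;0.003 0.003 0.5 0 0 0 0.6;0.003 0.003 0.5 0 0 0 0.6"

```text
time_s: 6.35
eef_pos: [539.4, 134.0, 91.3]
ee_rot: [0.002, 0.173, 0.985, -0.001]
force: [-0.1, -0.2, -0.2]
grip_width: 0.601
```

Run:
```python
from h import *
to(*B,90,2.8)
p=shot('side');b=p['frame']
cv2.imwrite('pics/c3.png',cv2.resize(b[220:320,245:365],(720,600),interpolation=2)[:,:,::-1])
```

```text
d [ 0.003 -0.001  0.011] w [-0.001  0.008 -0.011] F [-0.1 -0.2 -0.2] t 6.35 pos [539.4 134.   91.3] yaw 2.795 grip 0.6
```

View pics/c3.png

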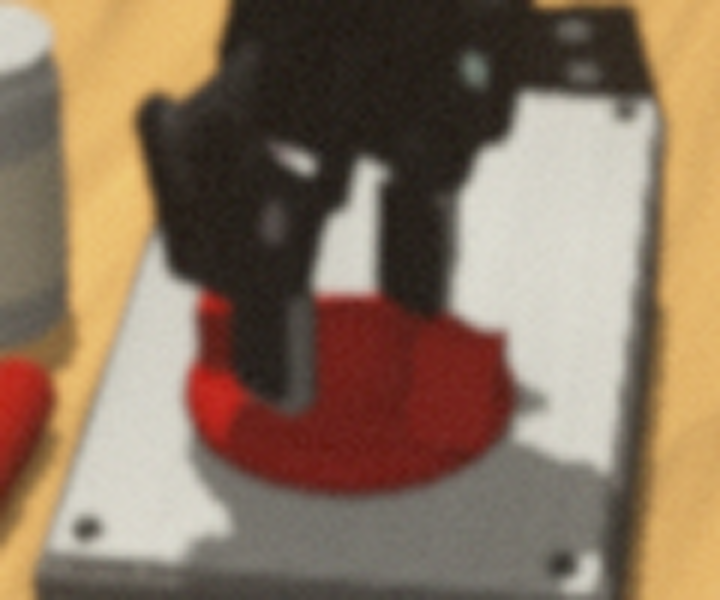

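The fingers straddle the boss on the free sides: finger tip at (285,412) in the crop, lug 1 to its left, no contact force. I'll turn clockwise.

Emit:
drive_tool:
  series: "0.003 0 0.025 0 0 0.25 0.6;0.003 0 0.025 0 0 0.5 0.6;0.003 0 0.025 0 0 0.75 0.6;0.003 0 0.025 0 0 1 0.6;0.003 0 0.025 0 0 1 0.6"

```text
time_s: 6.9
eef_pos: [539.7, 134.2, 89.6]
ee_rot: [0.003, 0.411, 0.911, 0.0]
force: [-0.4, -0.3, -0.2]
grip_width: 0.602
```

Emit:
drive_tool:
  series: "0 0 0 0 0 0.2 0.6;0 0 0 0 0 0.4 0.6;0 0 0 0 0 0.6 0.6;0 0 0 0 0 0.8 0.6;0 0 0 0 0 1 0.6;0 0 0 0 0 1 0.6"

```text
time_s: 7.5
eef_pos: [539.9, 134.3, 90.0]
ee_rot: [0.003, 0.623, 0.782, 0.001]
force: [0.3, -0.1, 0.9]
grip_width: 0.602
```

Run:
```python
from h import *
to(*B,88,2.8-1.65)
s=telemetry.sense();print(s['wrist_torque'])
p=shot('side');b=p['frame']
cv2.imwrite('pics/c4.png',cv2.resize(b[220:320,245:365],(720,600),interpolation=2)[:,:,::-1])
```

```text
d [-0.001 -0.008  0.017] w [0.013 0.002 1.292] F [ 0.3 -0.1  0.9] t 7.5 pos [539.9 134.3  90. ] yaw 1.796 grip 0.6
[0.02500277 0.00668925 0.06772012]
```

View pics/c4.png

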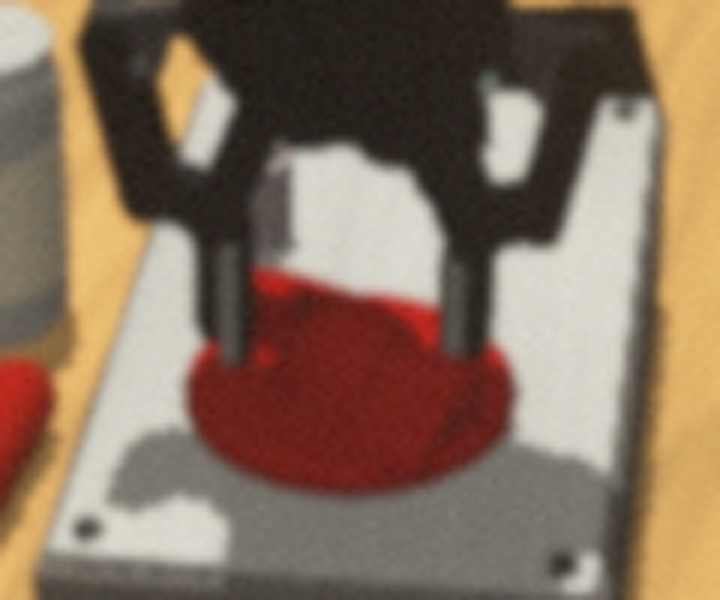

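The lugs are being carried round, with the moment at 0.07 N m. Twist is about 0.4, so I'll continue.

Emit:
drive_tool:
  series: "0 0 0 0 0 0.2 0.6;0 0 0 0 0 0.4 0.6;0 0 0 0 0 0.55 0.6;0 0 0 0 0 0.7 0.6;0 0 0 0 0 0.85 0.6;0 0 0 0 0 1 0.6;0 0 0 0 0 1 0.6"

```text
time_s: 8.25
eef_pos: [540.2, 134.3, 90.6]
ee_rot: [0.003, 0.796, 0.606, 0.002]
force: [-1.2, 1.8, 3.7]
grip_width: 0.601
```

Emit:
drive_tool:
  series: "0 0 0 0 0 0.1 0.6;0 0 0 0 0 0.2 0.6;0 0 0 0 0 0.25 0.6;0 0 0 0 0 0.25 0.6"

```text
time_s: 8.65
eef_pos: [540.0, 134.1, 90.8]
ee_rot: [0.003, 0.831, 0.556, 0.002]
force: [-2.4, -1.3, 3.4]
grip_width: 0.599
```

Run:
```python
from h import *
to(*B,88,2.8-1.65)
s=telemetry.sense();print(s['wrist_torque'])
p=shot('side');b=p['frame']
cv2.imwrite('pics/c5.png',cv2.resize(b[220:320,245:365],(720,600),interpolation=2)[:,:,::-1])
```

```text
d [-0.004 -0.008  0.023] w [ 0.014 -0.002  0.058] F [-2.4 -1.3  3.4] t 8.65 pos [540.  134.1  90.8] yaw 1.179 grip 0.6
[-0.19928348  0.62129855  0.05691751]
```

View pics/c5.png

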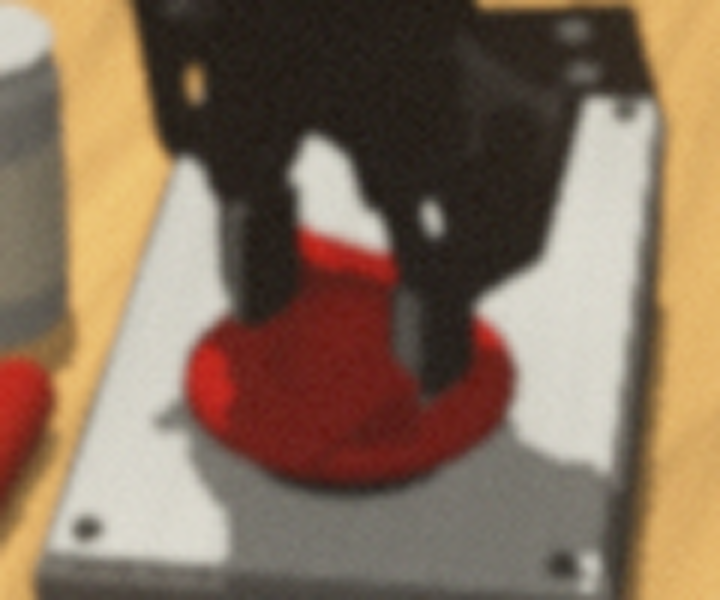

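3.4 N upward means the head has risen against the tips, so the latch is off. I'll lift straight up, then close and head toward reset.

Emit:
drive_tool:
  series: "0 0 -0.03 0 0 0 0.6;0 0 -0.1 0 0 0 0.6;0 0 -0.25 0 0 0 0.6;0 0 -0.45 0 0 0 0.6;0 0 -0.6 0 0 0 0.6;0 0 -0.6 0 0 0 0"

```text
time_s: 9.3
eef_pos: [540.9, 134.4, 165.6]
ee_rot: [0.004, 0.831, 0.556, 0.005]
force: [0.4, 0.7, 0.2]
grip_width: 0.445
```

Run:
```python
from h import *
to(*RESET,140,1.2)
p=shot('side');b=p['frame']
cv2.imwrite('pics/c6.png',cv2.resize(b[210:320,245:365],(655,600),interpolation=2)[:,:,::-1])
```

```text
d [-1.112  0.728  0.219] w [ 0.025 -0.006 -0.04 ] F [0.4 0.7 0.2] t 9.3 pos [540.9 134.4 165.6] yaw 1.18 grip 0.44
```

View pics/c6.png

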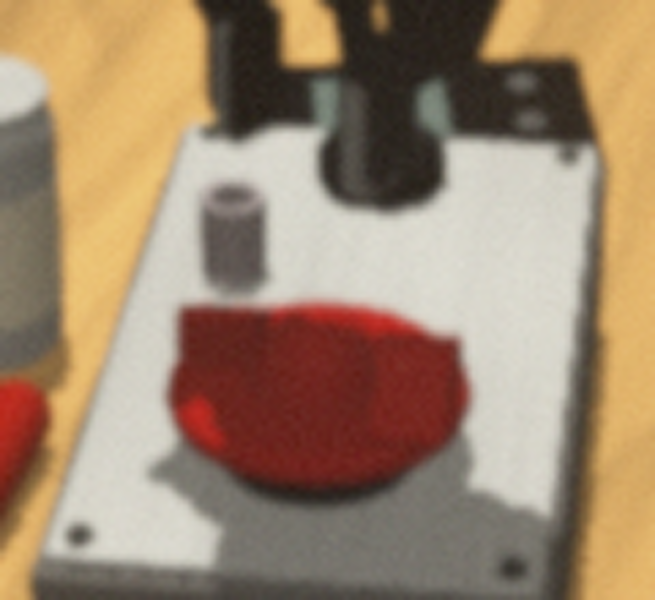

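The button is fully out: its upper lug edge is back at row 266.5, the starting value, with the shaft gap visible and the socket untouched. Next, reset.

Emit:
drive_tool:
  series: "-0.98 0.64 0 0.02 0 0 0;-0.98 0.64 0 0.02 0 0 0;-0.98 0.64 0 0.02 0 0 0;-0.98 0.64 0 0.02 0 0 0;-0.98 0.64 0 0.02 0 0 0"

```text
time_s: 9.85
eef_pos: [566.0, -4.1, 163.2]
ee_rot: [-0.001, 0.831, 0.556, 0.0]
force: [-0.4, 0.4, 0.4]
grip_width: -0.002
```

```bash
python3 -c "
from h import *
to(*RESET,100,1.2)"
```

```text
d [-0.124  0.099  0.526] w [-0.004 -0.004 -0.043] F [-0.4  0.4  0.4] t 9.85 pos [566.   -4.1 163.2] yaw 1.178 grip -0.0
```

Emit:
drive_tool:
  series: "-0.124 0.099 0.3 0 0 0 0;-0.124 0.099 0.526 0 0 0 0;-0.124 0.099 0.58 0 0 0 0;-0.124 0.099 0.62 0 0 0 0;-0.124 0.099 0.65 0 0 0 0;-0.124 0.099 0.67 0 0 0 0;-0.124 0.099 0.68 0 0 0 0;-0.124 0.099 0.68 0 0 0 0"

```text
time_s: 10.65
eef_pos: [571.8, -21.4, 85.7]
ee_rot: [-0.0, 0.831, 0.556, 0.001]
force: [-12.9, 4.3, 27.5]
grip_width: 0.004
```

27 N at only about 2.3 mm of travel suggests the tips are on the collar, so I'll back off and look.

Emit:
drive_tool:
  series: "0 0 -0.05 0 0 0 0;0 0 -0.15 0 0 0 0;0 0 -0.15 0 0 0 0"

```text
time_s: 10.95
eef_pos: [572.9, -21.4, 105.9]
ee_rot: [0.001, 0.831, 0.556, 0.003]
force: [-0.0, -0.6, -0.2]
grip_width: -0.0
```

Run:
```python
from h import *
to(*RESET,85,1.2)
p=shot('side');b=p['frame'];a=shot('top')['frame']
D=np.zeros((480,800,3),np.uint8)
D[:,:400]=cv2.resize(a[200:272,300:360],(400,480),interpolation=2);D[:,400:]=cv2.resize(b[204:264,290:340],(400,480),interpolation=2)
cv2.imwrite('pics/c7.png',D[:,:,::-1])
print(proj(p,[*RESET,88]),proj(p,[*RESET,70]))
```

```text
d [-0.013 -0.011  0.174] w [ 0.01  -0.007 -0.04 ] F [-0.  -0.6 -0.2] t 10.95 pos [572.9 -21.4 105.9] yaw 1.18 grip -0.0
(np.float64(313.6378262536294), np.float64(233.4238107764264)) (np.float64(313.5583684662869), np.float64(241.88462973970977))
```

View pics/c7.png

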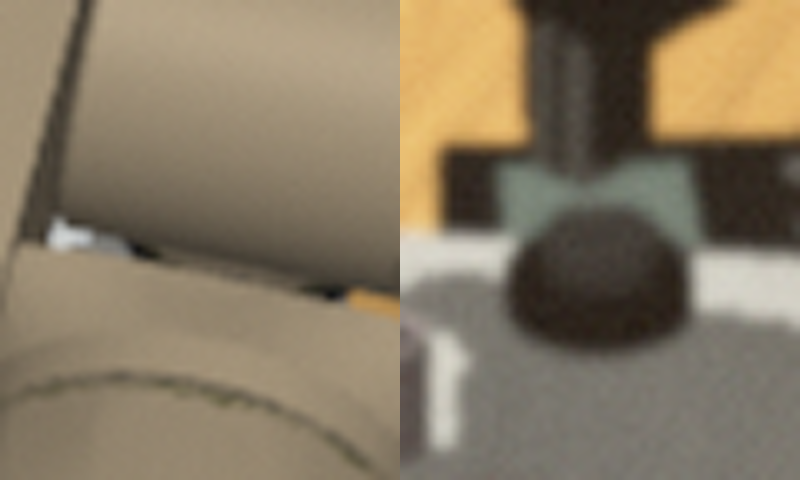

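The button face sits inside a collar nearly as tall, and the shut tips (about 22 x 22 mm, diagonal over 28 mm) catch the collar's rim. I'll tilt the hand so that one fingertip corner goes into the bore.

```bash
cat >> h.py <<'E'
def corner(P,w,c):
    s=telemetry.sense();q=np.array(s['ee_rot']);R=Ro.from_quat(q[[1,2,3,0]])
    T=R*Ro.from_rotvec(w)
    print('corner now',np.round(s['eef_pos']+R.apply(c),1),'d',np.round(R.inv().apply(np.array(P)-T.apply(c)-s['eef_pos'])/120,3),'w',np.round(np.array(w)/.5,3))
    return T
E
python3 -c "
from h import *
for z in (97,):
  T=corner([571.2,-22.2,z],[-.354,.354,0],[-11,-11,0]);print(T.apply([0,0,1]))
  for c in ([11,11,0],[-11,11,0],[11,-11,0]):print(T.apply(c)-T.apply([-11,-11,0]))
"
```

```text
corner now [557.5 -27.4 103.8] d [ 0.072  0.078 -0.005] w [-0.708  0.708  0.   ]
[ 0.44535351  0.1861529  -0.87578956]
[25.16162797 10.45735662 15.0178617 ]
[18.5578451  -9.13359591  7.49558608]
[ 6.60378287 19.59095254  7.52227562]
```

Emit:
drive_tool:
  series: "0.072 0.078 -0.08 -0.3 0.3 0 0;0.072 0.078 -0.08 -0.708 0.708 0 0;0.072 0.078 -0.08 -0.708 0.708 0 0;0.072 0.078 -0.005 -0.708 0.708 0 0;0.072 0.078 -0.005 -0.708 0.708 0 0;0.072 0.078 -0.005 -0.708 0.708 0 0"

```text
time_s: 11.65
eef_pos: [584.0, -17.1, 104.5]
ee_rot: [0.048, 0.805, 0.539, 0.244]
force: [-0.1, 0.0, 0.8]
grip_width: 0.0
```

```bash
python3 -c "
from h import *
for z in (88,84,81,79,77):
  corner([571.2,-22.2,z],[0,0,0],[-11,-11,0])
s=telemetry.sense();print(s['force'],s['time_s'])
p=shot('side');b=p['frame']
cv2.imwrite('pics/c8.png',cv2.resize(b[194:264,280:350],(600,600),interpolation=2)[:,:,::-1])
print((np.array(proj(p,[571.2,-22.2,97]))-[280,194])*600/70)
"
```

```text
corner now [571.4 -22.3  97. ] d [-0.025 -0.027  0.065] w [0. 0. 0.]
corner now [571.4 -22.3  97. ] d [-0.036 -0.039  0.094] w [0. 0. 0.]
corner now [571.4 -22.3  97. ] d [-0.045 -0.047  0.116] w [0. 0. 0.]
corner now [571.4 -22.3  97. ] d [-0.051 -0.053  0.131] w [0. 0. 0.]
corner now [571.4 -22.3  97. ] d [-0.056 -0.058  0.146] w [0. 0. 0.]
[-0.05888019  0.01689188  0.79046474] 11.65
[288.52251175 301.4289918 ]
```

View pics/c8.png

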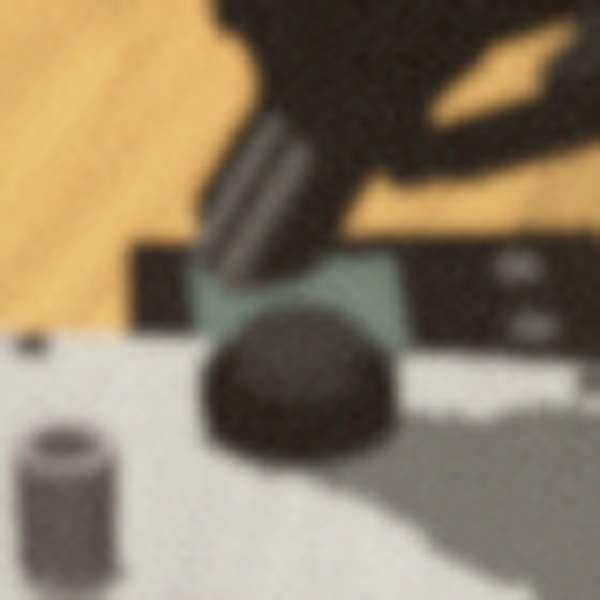

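Emit:
drive_tool:
  series: "-0.023 -0.044 0.059 0 0 0 0;-0.034 -0.056 0.088 0 0 0 0;-0.043 -0.064 0.11 0 0 0 0;-0.046 -0.067 0.118 0 0 0 0;-0.046 -0.067 0.118 0 0 0 0;-0.046 -0.067 0.118 0 0 0 0"

```text
time_s: 12.3
eef_pos: [583.2, -15.8, 89.4]
ee_rot: [0.049, 0.804, 0.539, 0.245]
force: [-4.0, 0.7, 14.3]
grip_width: 0.001
```

```bash
python3 -c "
from h import *
for z in (82,80,78,76,74):corner([569.2,-21.2,z],[0,0,0],[-11,-11,0])
s=telemetry.sense();print(s['force'],s['time_s'])"
```

```text
corner now [570.7 -21.   81.8] d [-0.004 -0.009 -0.007] w [0. 0. 0.]
corner now [570.7 -21.   81.8] d [-0.01  -0.015  0.008] w [0. 0. 0.]
corner now [570.7 -21.   81.8] d [-0.016 -0.021  0.022] w [0. 0. 0.]
corner now [570.7 -21.   81.8] d [-0.021 -0.026  0.037] w [0. 0. 0.]
corner now [570.7 -21.   81.8] d [-0.027 -0.032  0.051] w [0. 0. 0.]
[-4.02981274  0.72099436 14.26202404] 12.3
```

14 N with the corner at 81.8 mm, where the stop should be at 82. I'll push 2 mm more to confirm it's solid.

Emit:
drive_tool:
  series: "-0.015 -0.017 0.03 0 0 0 0;-0.02 -0.025 0.037 0 0 0 0;-0.02 -0.025 0.037 0 0 0 0"

```text
time_s: 12.6
eef_pos: [583.8, -15.8, 88.1]
ee_rot: [0.051, 0.803, 0.539, 0.248]
force: [-21.2, 1.3, 42.7]
grip_width: -0.004
```

```bash
python3 -c "
from h import *
corner([569.2,-21.2,140],[0,0,0],[-11,-11,0])
s=telemetry.sense();print(s['force'],s['time_s'])"
```

```text
corner now [571.3 -21.   80.5] d [ 0.164  0.159 -0.441] w [0. 0. 0.]
[-21.18924332   1.27164058  42.66151695] 12.6
```

The contact is solid. Now I'll let it up in small steps: the spring force should follow over about 6 mm, which confirms full travel.

Emit:
drive_tool:
  series: "0.006 0.006 -0.018 0 0 0 0;0.008 0.008 -0.022 0 0 0 0;0.008 0.008 -0.022 0 0 0 0"

```text
time_s: 12.9
eef_pos: [584.1, -15.7, 91.4]
ee_rot: [0.051, 0.803, 0.539, 0.248]
force: [0.7, 0.8, 4.1]
grip_width: -0.002
```

Emit:
drive_tool:
  series: "0.004 0.004 -0.011 0 0 0 0;0.004 0.004 -0.011 0 0 0 0"

```text
time_s: 13.1
eef_pos: [584.1, -15.7, 92.9]
ee_rot: [0.051, 0.803, 0.539, 0.248]
force: [1.3, 0.5, 2.9]
grip_width: 0.004
```

Emit:
drive_tool:
  series: "0.004 0.004 -0.011 0 0 0 0;0.004 0.004 -0.011 0 0 0 0"

```text
time_s: 13.3
eef_pos: [584.0, -15.7, 94.3]
ee_rot: [0.051, 0.803, 0.539, 0.248]
force: [1.1, -0.5, 2.0]
grip_width: -0.002
```

Emit:
drive_tool:
  series: "0.004 0.004 -0.011 0 0 0 0;0.004 0.004 -0.011 0 0 0 0"

```text
time_s: 13.5
eef_pos: [583.9, -15.7, 95.8]
ee_rot: [0.051, 0.803, 0.54, 0.248]
force: [1.1, 0.5, 1.8]
grip_width: -0.001
```

Emit:
drive_tool:
  series: "0.008 0.008 -0.022 0 0 0 0;0.008 0.008 -0.022 0 0 0 0"

```text
time_s: 13.7
eef_pos: [583.6, -15.7, 98.7]
ee_rot: [0.051, 0.803, 0.54, 0.248]
force: [-1.2, 0.2, -0.4]
grip_width: 0.002
```

The spring force tapers from 4.1 to 1.8 to 0 N over about 6–7 mm above the solid stop, so reset went fully in and came back. I'll retreat and check.

Emit:
drive_tool:
  series: "0.1 0.1 -0.3 0 0 0 0;0.2 0.2 -0.6 0 0 0 0;0.2 0.2 -0.9 0.4 -0.4 0 0;0.2 0.2 -0.9 0.4 -0.4 0 0;0.2 0.2 -0.9 0.4 -0.4 0 0;0.2 0.2 -0.9 0.4 -0.4 0 0"

```text
time_s: 14.3
eef_pos: [561.6, -23.6, 208.2]
ee_rot: [0.023, 0.824, 0.554, 0.112]
force: [0.3, -0.2, -0.2]
grip_width: 0.002
```

Run:
```python
from h import *
s=telemetry.sense();print(s['force'],s['eef_pos'],s['time_s'])
p=shot('side');o=cv2.imread('pics/side0.png')[:,:,::-1]
d=np.abs(p['frame'].astype(int)-o).sum(2)
for n,(l,t,r,b) in dict(stop=(270,260,340,305),socket=(280,240,298,263),wrench=(230,350,346,391),carb=(362,300,404,345),plug=(383,262,400,297),driver=(205,275,258,355),can=(225,218,260,284)).items():
    print(n,round(d[t:b,l:r].mean(),1))
for n in('stop_cap','socket','carburettor','spark_plug','oil_can'):print(n,[(np.round(x['rect']).tolist(),round(x['confidence'],2)) for x in nets.spot_in(n,p)[:1]])
```

```text
[ 0.29798767 -0.19170237 -0.20132747] [561.63568505 -23.59168888 208.21561415] 14.3
stop 32.6
socket 7.3
wrench 7.7
carb 81.4
plug 24.5
driver 7.7
can 7.6
stop_cap [([275.0, 270.0, 333.0, 304.0], 0.95)]
socket [([283.0, 244.0, 293.0, 262.0], 0.52)]
carburettor [([369.0, 306.0, 399.0, 341.0], 0.69)]
spark_plug [([386.0, 267.0, 393.0, 296.0], 0.49)]
oil_can [([230.0, 220.0, 259.0, 282.0], 0.9)]
```

Run:
```python
from h import *
p=shot('side')['frame']
def m(i):
    c=i[255:312,268:342].astype(int);k=(c[:,:,0]>2*c[:,:,1])&(c[:,:,0]>50)
    y,x=np.nonzero(k);return y.min()+255,y.max()+255,x.min()+268,x.max()+268,k.sum(),np.round(y.mean()+255,1)
for n,i in(('start',cv2.imread('pics/side0.png')[:,:,::-1]),('latched',cv2.imread('pics/b2.png')[:,:,::-1]),('now',p)):print(n,m(i))
```

```text
start (np.int64(266), np.int64(298), np.int64(276), np.int64(329), np.int64(1452), np.float64(281.6))
latched (np.int64(270), np.int64(301), np.int64(277), np.int64(329), np.int64(1411), np.float64(284.7))
now (np.int64(266), np.int64(298), np.int64(276), np.int64(330), np.int64(1458), np.float64(281.6))
```

The red head's pixel bounds now match the start exactly, and differ from the latched picture. The button is out and the hand is clear.

```bash
python3 -c "
from h import *
print(ctrl.finish_job())"
```

```text
the job is handed in; nothing more can be done
None
```

The stop button check is done in the order asked, and I handed it in at about 14.5 s on the robot's clock. The hand-in reports no verdict.

- **Mushroom button in:** I pressed it to its stop (about 17 N), lifted off, and it stayed latched about 7 mm down.
- **Mushroom button out:** I turned both lugs clockwise with the opened fingers until the latch let go and the button sprang back out. In the last picture the head's outline (rows 266–298) matches the start; when latched it was at rows 270–301.
- **Reset, first try failed:** I pressed it with the button out and the hand off it. The shut fingertips stopped after about 2 mm at 27 N, apparently caught on the collar.
- **Reset, second try worked:** I tilted the hand and pressed with one fingertip corner to a solid stop (43 N). As I let up, the spring force fell from about 4 N to 0 over about 6–7 mm, so it went fully in and came back. I did not see reset's travel directly in a picture.
- **Loose things:** The socket, wrench, screwdriver and oil can look unchanged in the last picture. The carburettor and spark plug areas differ from the first picture, which I put down to the arm's shadow. The detector finds both within a few pixels of where they were. I did not compare the tester.

At the end the hand was clear and the force read about 0.

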